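# Ready the filtration rig: lock on the funnel, screw home the vacuum elbow

## Task

Get the vacuum filtration rig ready to run. Lock the loose filter funnel onto the free base of the manifold: lugs down through the slots, right down onto the seat, then twisted clockwise to its stop and let go. The brass hose elbow at the end of the manifold is only started in its thread: screw it in clockwise until it is stiff and its barb points straight at the pump's inlet, without running past and backing it off; knock nothing else out of its place.

Things in the scene. Friction and masses are not known exactly. Their poses are not given: they have to be found in the camera images.
- elbow (a joint): turn of the brass elbow in its port, rad; grows clockwise seen from above, as it is screwed in. Starts at 0.3 to 2.6. Taper thread: the torque to turn it on rises steadily, about 0.04 N m at 0.3, 0.2 at 2.6, 0.32 at 4.3, 0.41 at 5.6; it stays where it is left. It must end between about 4.3 and 5.7, where the barb points at the pump: under one turn from the start. Hard limit 6.5.
- elbow_bend (a point): brass 90 degree hose elbow in the riser at the manifold's right-hand (-y) end: where its upright thread axis crosses the centre line of its level arm. x points out along the arm (turns with it), z up. Arm 15 mm thick, to 54 mm from the axis; below it a 29 mm wide hexagon (16 to 28 mm under this point) on a 37 mm riser. At arm height nothing stands within 75 mm of the axis. Sinks 2.3 mm a turn.
- elbow_tip (a point): free end of the elbow's barb, on its centre line, 54 mm from the thread axis; same axes as elbow_bend
- pump_inlet (a point): outer end of the 15 mm thick brass hose barb on the vacuum pump (grey motor, aluminium head), fixed on the bench to the right; the barb sticks out towards +y and its end is the pump's nearest part. The pump is 180 mm high.
- funnel_mid (a point): loose stainless filter funnel, an open cup upright on the bench, 75 mm high; this point on its axis at half height (37.5 mm above its underside), z up. Outside diameter 55 mm (rim 58); foot 60 mm across, 12 mm high, with two opposite lugs along the x axis, each 12 mm wide, 5 mm high, reaching 38 mm from the axis. About 0.26 kg, varies.
- base_seat (a point): centre of the free base's seat, where the funnel's underside comes to rest, z up, 109 mm above the bench. Around it a bayonet collar 64 mm inside, 88 mm outside, 12.5 mm above the seat. Two opposite open slots, 36 degrees wide, centred 0.873 rad anticlockwise (from above) of the x axis; from them the lugs turn clockwise under tabs (2 mm play) to the stop, then lying along x.
- manifold: steel manifold, fixed: 40 mm tube along its y axis, y = -240 to 205 mm, axis 55 mm up; origin on the bench. Bases on top at y = 145, 25 and -95 mm (one free, changing; the other two with funnels locked on, tops up to 80 mm above their seats); elbow at y = -215. Stopcock handles, 42 mm wide, centred 12 mm to +y of each base, reach 64 mm out to -x at 45 to 65 mm height.
- beaker: plain stainless beaker with a lip, no lugs, a bystander: 60 mm across (lip 65 mm), 80 mm high; origin under its centre. Leave it alone.
- petri: stack of five Petri dishes, a bystander: 60 mm across, 78 mm high; origin under its centre. Leave it alone.
- reagent: small amber reagent bottle, a bystander: 56 mm across, 105 mm high; origin under its centre. Leave it alone.
- wash: white wash bottle behind the manifold, a bystander: 60 mm across, 130 mm high; origin under its centre. Leave it alone.
- filters: carton of filter discs behind the manifold, a bystander: 75 mm square, 40 mm high; origin under its centre. Leave it alone.
- forceps_jar: glass jar of forceps behind the manifold, a bystander: 60 mm across, 75 mm high, the forceps up to 130 mm; origin under its centre. Leave it alone.
- timer: small white bench timer left of the manifold, a bystander: 62 mm square, 18 mm high; origin under its centre. Leave it alone.
Mind the look-alikes: they are no part of the job. What is shaped like the part that bears funnel_mid but red or turquoise is not meant.

How it is judged:
At the end, for the whole second after the job is handed in: Funnel released, upright, seated on the free base (2.5 mm high, 4 mm off centre at most), lugs within 0.2 rad of the stop; elbow at rest beyond 3.9 rad with the line of its barb passing within 35 mm of the pump inlet's end, towards it; bystanders within 25 mm of where they stood (z of funnel_mid in the frame of base_seat below 0.04 m and horizontal distance between funnel_mid and base_seat below 0.004 m and angle between the x axis of funnel_mid and the x axis of base_seat, either way round below 0.2 rad and angle between funnel_mid's own z axis and vertical below 0.05 rad and value of joint elbow above 3.9 rad and x of pump_inlet in the frame of elbow_bend above 0.1 m and y of pump_inlet in the frame of elbow_bend between -0.035 and 0.035 m and velocity of joint elbow between -0.05 and 0.05 rad/s and distance of each of beaker, petri, reagent, wash, filters, forceps_jar, timer from where it was at the start of the episode below 0.025 m); the robot touches nothing.
It fails at once if the elbow is run past the pump's inlet by more than 75 mm (about 17 degrees) (value of joint elbow above 3.9 rad and y of pump_inlet in the frame of elbow_bend above 0.075 m).
It fails at once if a bystander is knocked or shifted by more than 25 mm (distance of any of beaker, petri, reagent, wash, filters, forceps_jar, timer from where it was at the start of the episode above 0.025 m).
It also fails if it takes over 70 s, if anything falls off the work surface, if the arm or the gripper's body presses on something with over 40 N, if the wrist force passes 120 N, or if a joint passes its speed limit or range.

## Robot

A 6-joint arm with a two-finger parallel gripper is mounted at the origin on the work surface. World frame = base frame: x ahead of the robot, y to its left, z up, the work surface at z = 0. Lengths are in m, angles in rad, forces in N, time in s.
With the tool pointing down it reaches from about 0.35 to 0.925 m from the base axis. Payload 6.4 kg.
Tool frame: the origin (TCP) lies on the mounting face of the last link; the fingertips stand 173 mm ahead of it and the grasp point (between the pads) lies 155 mm ahead of it; z points along the fingers, y is the direction in which the jaws open and shut (so a half turn about z gives the same grasp; the last joint's range is limited). The gripper opens to 85 mm and grips with 20 to 120 N. Pads are 22 mm wide; open, the fingers measure 114 mm over their backs; the gripper's body (76 mm by 85 mm) begins 54 mm behind the grasp point. The pads swing forward as they close: fully open they stand 13 mm farther back than shut.
Start: joints at [-1.457, 0.245, 1.558, -0, 1.339, -0.174], TCP at [0.185, -0.623, 0.405] pointing down, gripper open.
Joint ranges: [-3.13, 3.13], [-1.02, 2.26], [0.13, 2.54], [-0.95, 4.09], [0.21, 2.88], [-2.74, 2.74]. Speed limits (rad/s): [2.57, 2.57, 3.14, 3.14, 3.14, 3.14].

## Interface

Orientations are given as a unit quaternion [x, y, z, w].
In Python, from bench import env gives the robot as it stands.
- The arm moves only by the tool arm_command, never from a script. Its argument "motion" is a list of rows, each a list of 7 numbers: the turn, a rotation vector about the tool's x, y, z in degrees, then the shift along the tool's x, y, z in mm, then the closure, from 0 (fully open) to 1 (shut). A call has exactly 8 rows; each row shifts and turns the commanded pose from where the row before left it, along the tool's axes as they then stand; what a row does not reach is not made up. A row lasts 1/12 s, in which the tool goes at most 41.7 mm and 7.16 degrees, less where a joint would pass 70% of its speed; a pose out of reach is approached as far as the arm can. A call is refused whole if a number of a shift passes 41.7 or a number of a turn 7.16, either way. A call with a gripper value outside its range is refused whole. The fingers move at their own pace and stop on an object; "force" is the grip in N (left out, the last holds). Time passes only in rows, so rows that do not move let the fingers close, or fill a call up. It gives the time, the measured TCP pose, the force and the opening at its end, in the units of the state.
- env.get_state(): the state, without advancing time (a new reading comes with each control period).
- env.snapshot(name): name is "side" or "top"; returns the picture (480x640x3 uint8, red, green, blue); there is no depth.
- env.camera_params(name): a dict with "fx", "fy", "cx", "cy" (pixels), "R" (3x3) and "t" (3): a world point X has camera coordinates R X + t. Camera axes: x right, y down, z forward; pixel columns grow to the right and rows downward; lengths in m; the calibration is good to about 2 mm. A picture is of the moment at which its call begins. camera_params takes no time and is no camera call.
- env.sign_off(): hands the job in, once; it reports no verdict.
The state is a dict: "t": time; "joints": joint angles; "qvel": joint speeds; "tau": joint torques, N m; "tcp_pos": TCP position; "ee_rot": TCP orientation; "wrist_force": force on the tool from outside, world axes, zero at the start; "wrist_torque": the same for the moment, N m; "finger_gap": opening from 0.0 (shut) to 1.0 (fully open).
Only numpy, scipy, OpenCV 4.12 (cv2) and the standard library are available. Lean on these libraries where they do the work, as an engineer would, in place of code of your own. Each camera call takes 0.05 s, during which the arm holds its last target.

## Working session

There is one attempt and no reset: what is moved stays moved. The work goes in short steps, Python scripts to look and compute and a tool call to move; the robot and the scene stay as the last step left them, time stands still between calls to the robot, and variables do not carry over. Pictures are saved under pics/ and viewed, and the job is handed in when it is done.

Besides the shell and the picture viewer there is one more tool, called in YAML: its name, and indented under it one key for each argument. arm_command: Moves the arm, as the interface text tells. Its arguments: {"type":"object","properties":{"motion":{"type":"array","items":{"type":"array","items":{"type":"number"}}},"force":{"type":"number"}},"required":["motion"]}

```bash
ls; mkdir -p pics
python3 - <<'E'
from bench import env
import cv2
for n in("side","top"):
    im=env.snapshot(n); cv2.imwrite(f"pics/{n}0.png",im[:,:,::-1]); p=env.camera_params(n); print(n,p)
print(env.get_state())
E
```

```text
pics
side {'fx': 518.4530573562073, 'fy': 518.4530573562073, 'cx': 305.5575691187836, 'cy': 237.13569641640018, 'R': array([[-0.97213288, -0.23351178, -0.02073433],
       [-0.13751268,  0.63963189, -0.75628124],
       [ 0.18986291, -0.73235462, -0.65391802]]), 't': array([0.49727898, 0.18474464, 1.17034498])}
top {'fx': 464.3872171078856, 'fy': 464.3872171078856, 'cx': 323.27867752561207, 'cy': 237.28557971126762, 'R': array([[-0.01277458, -0.99991776,  0.00113381],
       [-0.99418145,  0.01257999, -0.10698122],
       [ 0.10695815, -0.00249385, -0.9942604 ]]), 't': array([0.00189576, 0.51541069, 1.05724913])}
{'t': 0.1, 'joints': array([-1.45713878e+00,  2.45744985e-01,  1.55891359e+00, -1.29938238e-05,
        1.33868109e+00, -1.74107843e-01]), 'qvel': array([ 0.00213638, -0.00149821, -0.00262183, -0.00062214,  0.00188703,
        0.0014515 ]), 'tau': array([-8.22893780e-04, -4.30669963e+01, -3.27130473e+01, -1.37409952e-04,
        2.86776907e-03, -1.22317533e-05]), 'tcp_pos': array([ 0.18445259, -0.62306363,  0.40367822]), 'ee_rot': array([ 9.89666138e-01,  1.43388190e-01,  2.00791829e-05, -8.73292686e-04]), 'wrist_force': array([ 0.74535476,  0.544543  , -0.01132539]), 'wrist_torque': array([-0.03962696, -0.04072945,  0.01739629]), 'finger_gap': 1.0038149646098498}
```

View pics/top0.png

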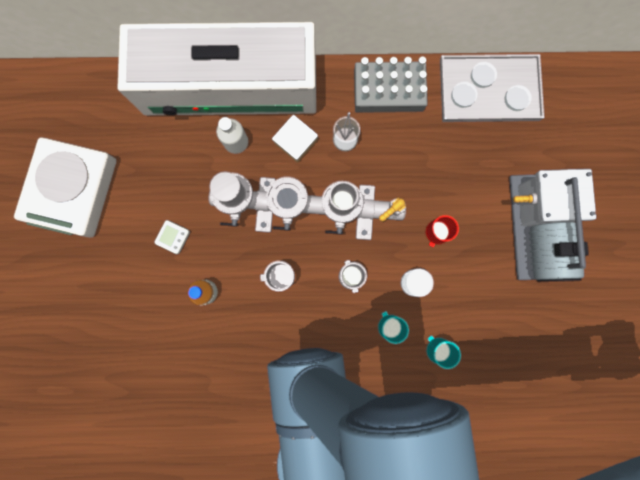

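View pics/side0.png

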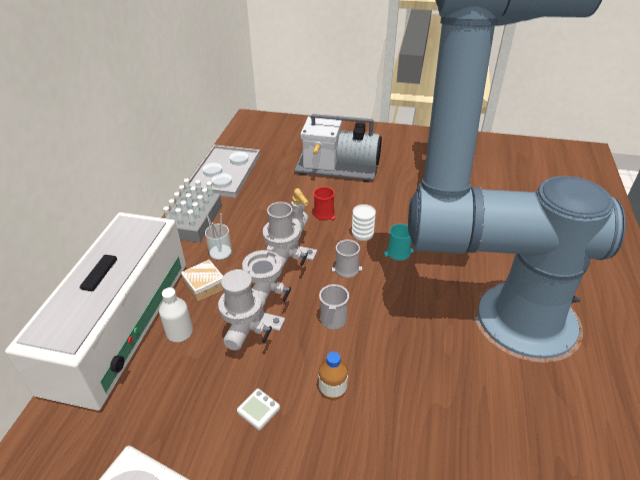

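The middle base is free. Next I'll zoom in to separate the funnel from the beaker.

Run:
```python
import cv2
t=cv2.imread("pics/top0.png"); s=cv2.imread("pics/side0.png")
cv2.imwrite("pics/z1.png",cv2.resize(t[165:305,200:420],None,fx=3.6,fy=3.6,interpolation=cv2.INTER_CUBIC))
cv2.imwrite("pics/z2.png",cv2.resize(s[170:350,200:420],None,fx=3.3,fy=3.3,interpolation=cv2.INTER_CUBIC))
cv2.imwrite("pics/z3.png",cv2.resize(t[150:300,370:610],None,fx=3.3,fy=3.3,interpolation=cv2.INTER_CUBIC))
```

```text
(no output)
```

View pics/z1.png

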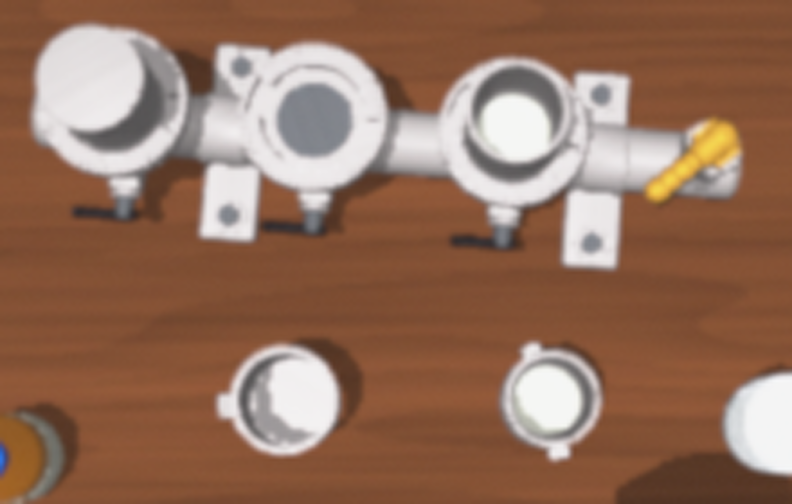

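View pics/z2.png

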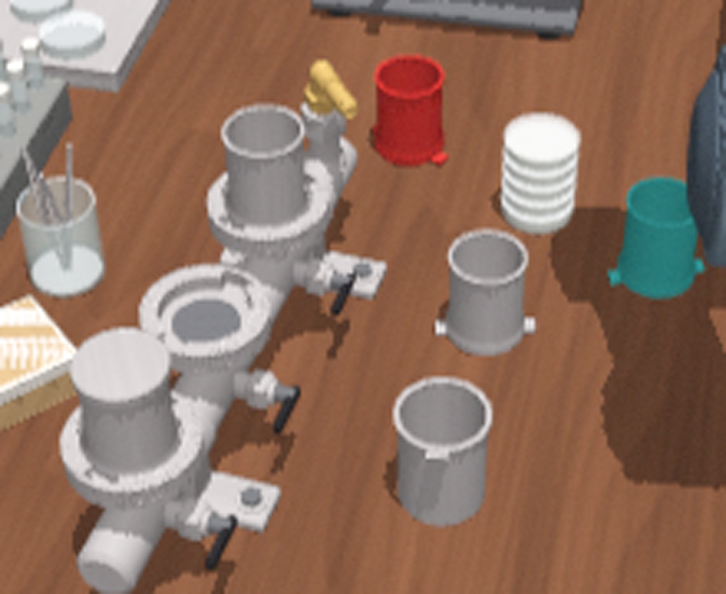

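View pics/z3.png

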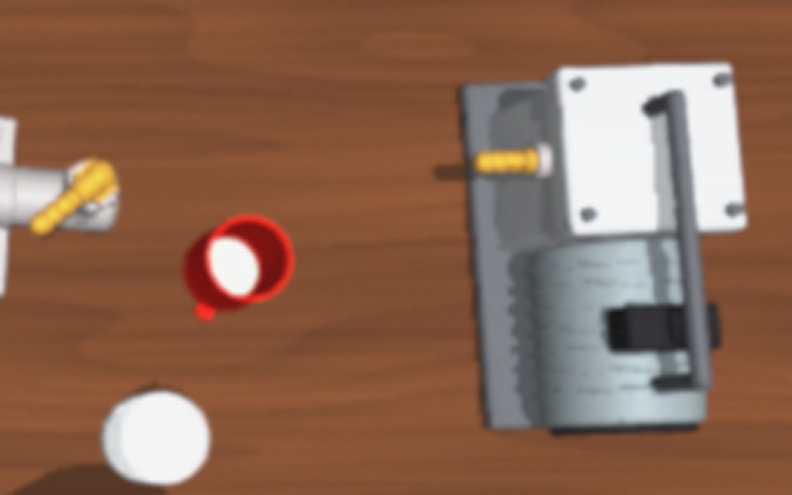

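The funnel is the plain steel cup with two opposite lugs at top-view (352,276). The beaker is at (280,276) and has a single spout. The free base is at (287,198), the elbow bend is near (398,206) with its arm pointing lower-left to (381,218), and the pump barb end is near (514,199). Next I'll measure these.

```bash
cat > h.py <<'E'
import numpy as np, cv2
from bench import env
P={n:env.camera_params(n) for n in("side","top")}
def ray(n,u,v):
    p=P[n]; R=np.array(p["R"]);t=np.array(p["t"])
    d=R.T@np.array([(u-p["cx"])/p["fx"],(v-p["cy"])/p["fy"],1]); return -R.T@t, d/np.linalg.norm(d)
def onz(n,u,v,z):
    o,d=ray(n,u,v); return o+d*(z-o[2])/d[2]
def proj(n,X):
    p=P[n]; c=np.array(p["R"])@np.array(X)+p["t"]; return np.array([p["fx"]*c[0]/c[2]+p["cx"],p["fy"]*c[1]/c[2]+p["cy"]])
def tri(a,b):
    o1,d1=ray("top",*a);o2,d2=ray("side",*b)
    A=np.c_[d1,-d2];s=np.linalg.lstsq(A,o2-o1,rcond=None)[0]
    p,q=o1+d1*s[0],o2+d2*s[1]; return (p+q)/2,np.linalg.norm(p-q)
E
python3 - <<'E'
from h import *
t=cv2.imread("pics/top0.png"); s=cv2.imread("pics/side0.png")
for n,im in(("top",t),("side",s)):
    hsv=cv2.cvtColor(im,cv2.COLOR_BGR2HSV)
    m=((hsv[...,0]>17)&(hsv[...,0]<30)&(hsv[...,1]>140)&(hsv[...,2]>130)).astype(np.uint8)
    k,l,st,c=cv2.connectedComponentsWithStats(m)
    for i in range(1,k):
        if st[i,4]>15:
            ys,xs=np.where(l==i); q=np.c_[xs,ys].astype(float); mu=q.mean(0); w,v=np.linalg.eigh(np.cov(q.T)); a=(q-mu)@v[:,1]
            print(n,st[i],mu,mu+v[:,1]*a.min(),mu+v[:,1]*a.max())
hsv=cv2.cvtColor(t,cv2.COLOR_BGR2HSV)
m=(hsv[...,1]<75).astype(np.uint8)
cv2.imwrite("pics/m.png",cv2.resize(m[165:305,200:420]*255,None,fx=3.6,fy=3.6,interpolation=0))
cv2.imwrite("pics/f.png",cv2.resize(t[255:297,325:381],None,fx=14,fy=14,interpolation=cv2.INTER_CUBIC))
cv2.imwrite("pics/b.png",cv2.resize(t[172:222,255:321],None,fx=12,fy=12,interpolation=cv2.INTER_CUBIC))
cv2.imwrite("pics/fs.png",cv2.resize(s[235:280,320:376],None,fx=13,fy=13,interpolation=cv2.INTER_CUBIC))
E
```

```text
top [514 195  19   7 106] [523.12264151 198.52830189] [532.00784805 198.2575023 ] [513.96365383 198.80744566]
top [380 198  25  23 210] [393.16666667 208.7       ] [403.27950058 200.33802329] [380.28832039 219.34868983]
```

View pics/f.png

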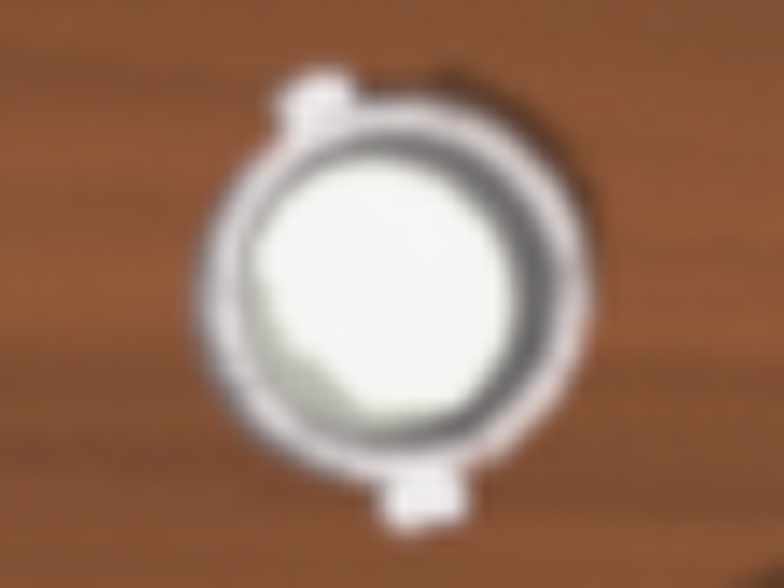

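View pics/b.png

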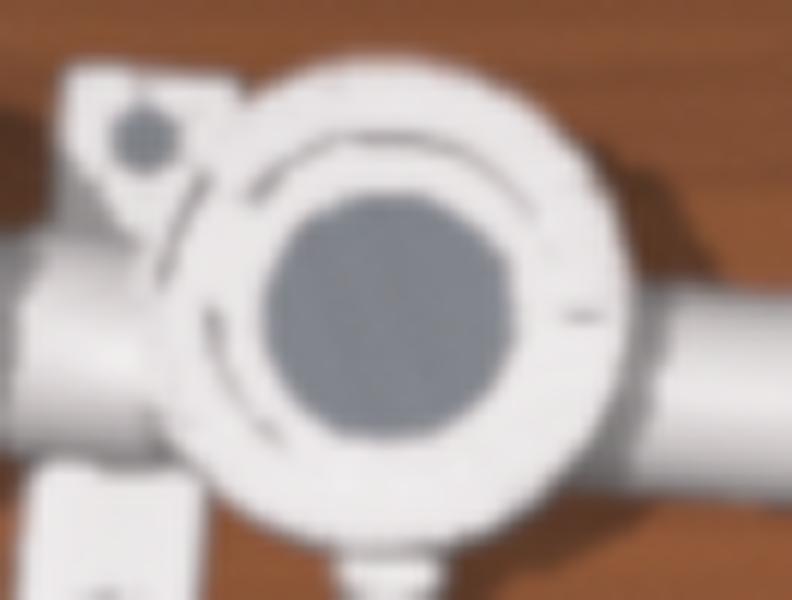

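View pics/fs.png

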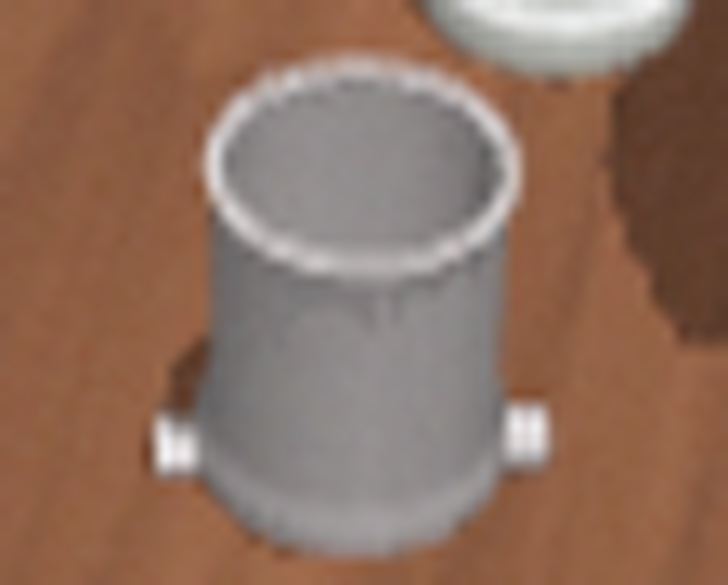

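View pics/m.png

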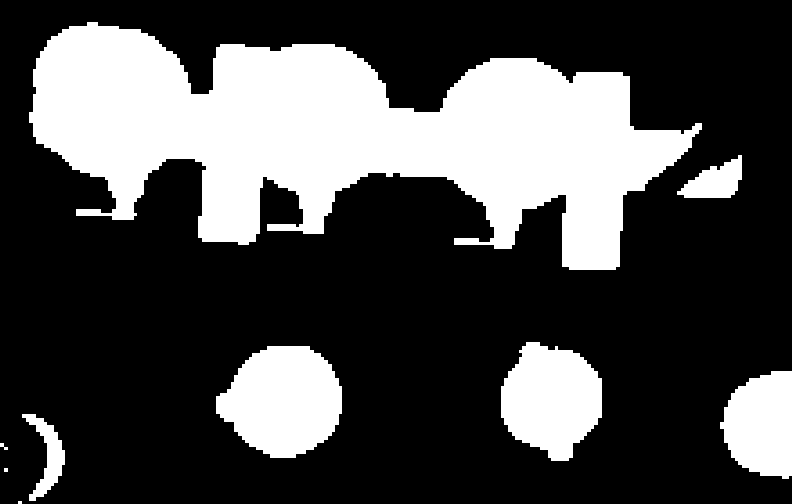

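Run:
```python
from h import *
t=cv2.imread("pics/top0.png"); s=cv2.imread("pics/side0.png")
cv2.imwrite("pics/bs.png",cv2.resize(s[240:310,225:305],None,fx=10,fy=10*.85,interpolation=cv2.INTER_CUBIC))
g=cv2.cvtColor(t,cv2.COLOR_BGR2GRAY)
c=np.clip((g[172:222,255:321].astype(float)-140)*2.2,0,255).astype(np.uint8)
cv2.imwrite("pics/bc.png",cv2.resize(c,None,fx=12,fy=12,interpolation=cv2.INTER_CUBIC))
cv2.imwrite("pics/es.png",cv2.resize(s[180:230,280:330],None,fx=12,fy=12,interpolation=cv2.INTER_CUBIC))
cv2.imwrite("pics/ps.png",cv2.resize(s[135:165,300:340],None,fx=15,fy=15,interpolation=cv2.INTER_CUBIC))
cv2.imwrite("pics/et.png",cv2.resize(t[190:230,370:420],None,fx=14,fy=14,interpolation=cv2.INTER_CUBIC))
```

```text
(no output)
```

View pics/bs.png

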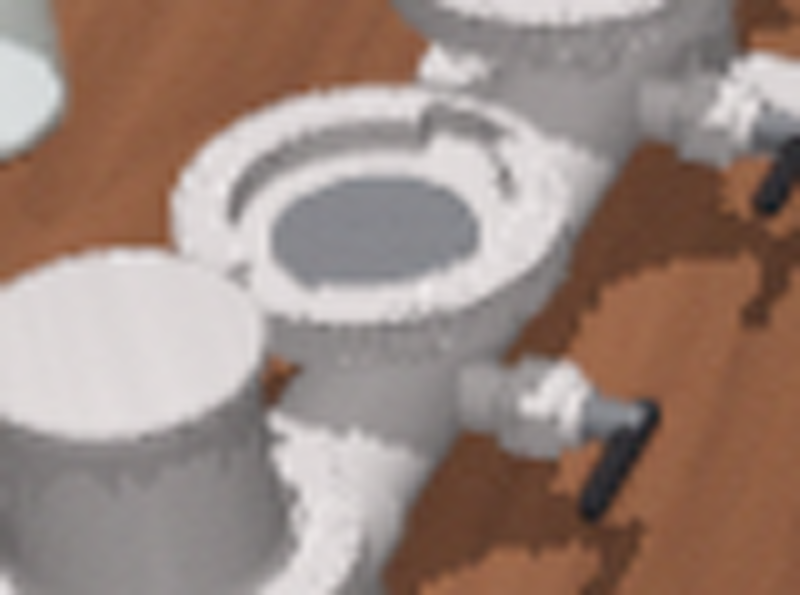

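View pics/bc.png

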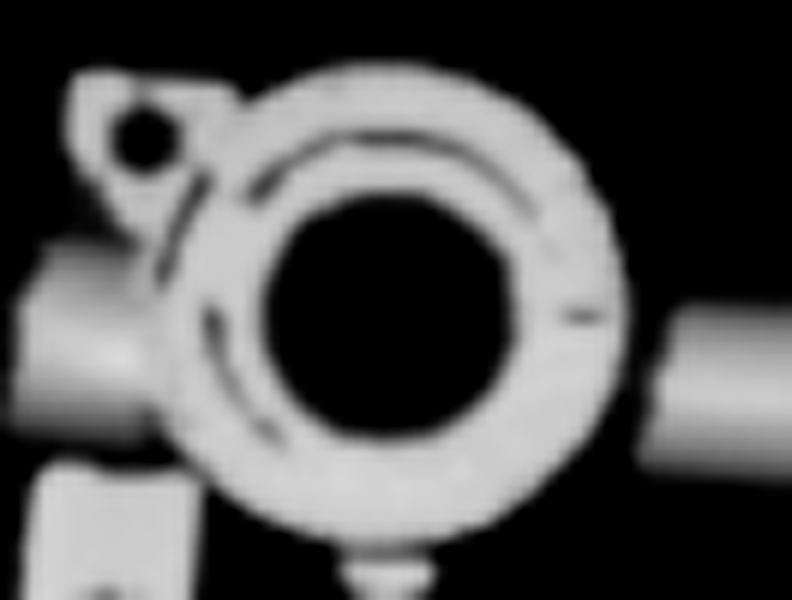

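View pics/es.png

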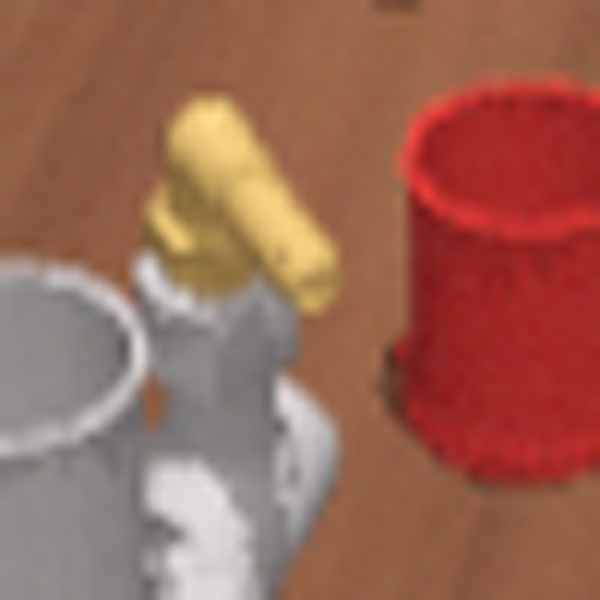

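View pics/ps.png

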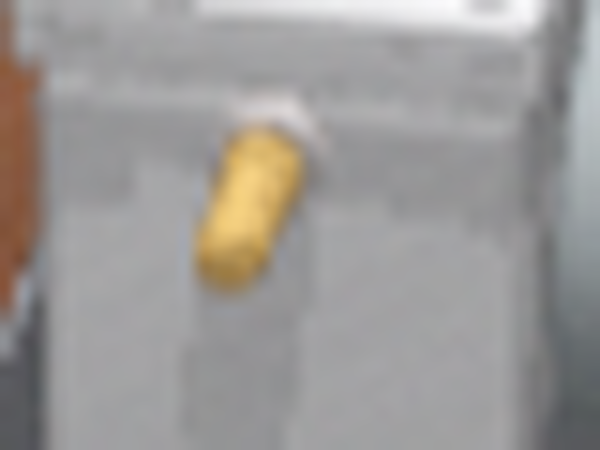

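View pics/et.png

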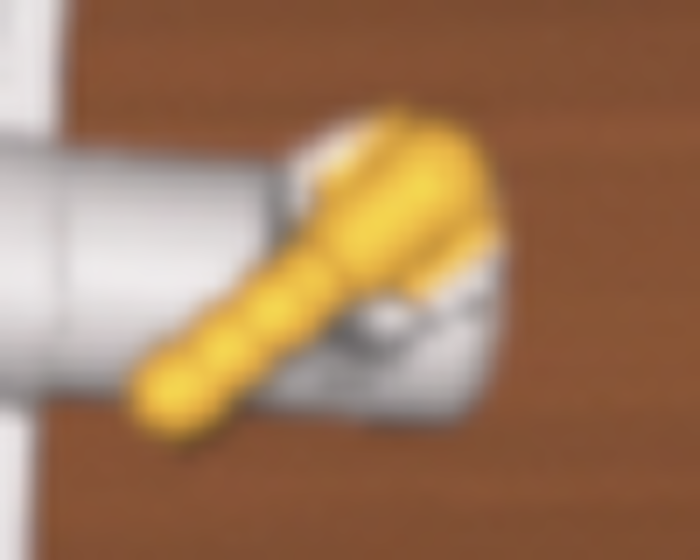

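Run:
```python
from h import *
def c(x0,y0,s,x,y,sy=None): 
    sy=sy or s; return x0+(x+.5)/s-.5, y0+(y+.5)/sy-.5
b=lambda x,y:c(255,172,12,x,y)
bs=lambda x,y:c(225,240,10,x,y,8.5)
f=lambda x,y:c(325,255,14,x,y)
fs=lambda x,y:c(320,235,13,x,y)
et=lambda x,y:c(370,190,14,x,y); es=lambda x,y:c(280,180,12,x,y); ps=lambda x,y:c(300,135,15,x,y)
r=lambda v:np.round(v,4)
# disc seat
print("disc top",r(onz("top",*b(389,315),.109)),"rad",[r(onz("top",*b(*q),.109)[:2]) for q in((265,315),(515,315),(390,190),(390,440))])
print("disc side",r(onz("side",*bs(375,229),.109)))
print("collar top z.1215 R,L,T",[r(onz("top",*b(*q),.1215)[:2]) for q in((630,315),(155,315),(390,62),(390,550))])
s=onz("top",*b(389,315),.109)
for n,q,z in [("top",b(255,195),.109),("top",b(210,310),.109),("top",b(205,180),.1215),("top",b(160,280),.1215),("top",b(585,315),.1215),
  ("side",bs(425,115),.1215),("side",bs(515,190),.109),("side",bs(240,270),.1215),("side",bs(235,215),.109)]:
    p=onz(n,*q,z)-s; print(n,r(p),np.degrees(np.arctan2(p[1],p[0])),np.hypot(*p[:2]))
# funnel
print("rim top",r(onz("top",*f(403,288),.075)),[r(onz("top",*f(*q),.075)[:2]) for q in((212,288),(592,288),(403,95),(403,480))])
print("rim side",r(onz("side",*fs(363,163),.075)))
for z in(.004,.008): 
  a=onz("top",*f(313,72),z);d=onz("top",*f(427,530),z); print("lug",r(a),r(d),np.linalg.norm(a-d),r((a+d)/2),np.degrees(np.arctan2(*(a-d)[1::-1])))
a=onz("side",*fs(160,443),.0065);d=onz("side",*fs(547,436),.0065);print("lug side",r(a),r(d),np.linalg.norm(a-d),r((a+d)/2),np.degrees(np.arctan2(*(a-d)[1::-1])))
# elbow
tip=tri(et(170,395),es(320,290));print("tip",tip)
print("bend",tri(et(430,185),es(205,135)))
print("pump",tri((514,198.7),ps(228,275)))
```

```text
disc top [0.5942 0.0736 0.109 ] rad [array([0.5945, 0.0961]), array([0.5939, 0.0507]), array([0.6173, 0.0733]), array([0.5712, 0.0735])]
disc side [0.5925 0.0702 0.109 ]
collar top z.1215 R,L,T [array([0.5912, 0.0294]), array([0.5923, 0.1146]), array([0.6381, 0.0723]), array([0.5492, 0.0727])]
top [0.0225 0.0243 0.    ] 47.217332341535084 0.03310241087330353
top [0.0013 0.0325 0.    ] 87.65680098314796 0.03253423595127908
top [0.0226 0.032  0.0125] 54.77209565759253 0.039209104295669005
top [0.0045 0.0401 0.0125] 83.67037062092777 0.04036567625351214
top [-0.0029 -0.0361  0.0125] -94.56729460451889 0.03621383917735553
side [-0.0047 -0.0355  0.0125] -97.4769080796829 0.03581213272399299
side [-0.0283 -0.0244 -0.    ] -139.18258021984974 0.03738441451539577
side [0.018  0.0295 0.0125] 58.67275206742196 0.03453071404562979
side [ 0.0307 -0.0018  0.    ] -3.3981702505275453 0.030745374802275762
rim top [ 0.4252 -0.07    0.075 ] [array([ 0.4256, -0.0398]), array([ 0.4248, -0.0999]), array([ 0.4558, -0.0706]), array([ 0.3951, -0.0694])]
rim side [ 0.4229 -0.0716  0.075 ]
lug [ 0.4637 -0.0601  0.004 ] [ 0.3863 -0.0779  0.004 ] 0.07941899765952255 [ 0.425 -0.069  0.004] 12.94469965343053
lug [ 0.4635 -0.0599  0.008 ] [ 0.3864 -0.0776  0.008 ] 0.07913080861019677 [ 0.4249 -0.0688  0.008 ] 12.944699653430522
lug side [ 0.4581 -0.0596  0.0065] [ 0.3858 -0.0773  0.0065] 0.07439110500110627 [ 0.4219 -0.0684  0.0065] 13.771439894340231
tip (array([ 0.53964437, -0.12704865,  0.14734549]), np.float64(0.00465823721343025))
bend (array([ 0.57148529, -0.16535494,  0.15416493]), np.float64(0.0009734918518586451))
pump (array([ 0.5845619 , -0.42195027,  0.1080134 ]), np.float64(0.003223959159705993))
```

Measurements from the two views agree to about 3 mm:

| Item | Position (m) | Heading |
|---|---|---|
| Funnel | (0.424, -0.070) | lug axis at about 13° |
| Seat | (0.5935, 0.072) | slots at about 67°, so the stop is at about 17° |
| Elbow bend | (0.5715, -0.165, 0.15) | arm at about 130° |
| Pump inlet | (0.585, -0.422) | direction from the bend about -87° |

The elbow therefore needs about 217° clockwise. Next I'll write a move planner that reports distances in tool axes.

```bash
cat > go.py <<'E'
import sys,numpy as np
from bench import env
from scipy.spatial.transform import Rotation as Ro
s=env.get_state(); R=Ro.from_quat(s["ee_rot"]); M=R.as_matrix()
yaw=np.degrees(np.arctan2(M[1,0],M[0,0]))
print("t",round(s["t"],2),"pos",np.round(s["tcp_pos"],4),"yaw",round(yaw,2),"tilt",np.round(M[:2,2],4),"j",np.round(np.degrees(s["joints"]),1),"F",np.round(s["wrist_force"],1),"T",np.round(s["wrist_torque"],2),"gap",round(s["finger_gap"],3))
if len(sys.argv)>3:
    d=(np.array([float(a) for a in sys.argv[1:4]])-s["tcp_pos"])*1000
    print("tool shift mm",np.round(M.T@d,1))
if len(sys.argv)>4: 
    print("turn z deg",round(-((float(sys.argv[4])-yaw+180)%360-180),2))
E
python3 go.py .424 -.070 .340 13
```

```text
t 0.1 pos [ 0.1845 -0.6231  0.4037] yaw 16.49 tilt [-0.0002  0.0017] j [-83.5  14.1  89.3  -0.   76.7 -10. ] F [ 0.7  0.5 -0. ] T [-0.04 -0.04  0.02] gap 1.004
tool shift mm [ 386.6 -462.2   64.6]
turn z deg 3.49
```

arm_command:
  motion:
    - [0,0,0,24,-29,4,0]
    - [0,0,0,24,-29,4,0]
    - [0,0,0,24,-29,4,0]
    - [0,0,0,24,-29,4,0]
    - [0,0,0,24,-29,4,0]
    - [0,0,0,24,-29,4,0]
    - [0,0,0,24,-29,4,0]
    - [0,0,0,24,-29,4,0]
  force: 50

```text
t: 0.77
tcp_pos: [0.303, -0.3444, 0.3721]
ee_rot: [0.99, 0.143, -0.0, -0.0]
wrist_force: [0.5, -0.3, -0.5]
finger_gap: 1.0
```

arm_command:
  motion:
    - [0,0,0,24,-29,4,0]
    - [0,0,0,24,-29,4,0]
    - [0,0,0,24,-29,4,0]
    - [0,0,0,24,-29,4,0]
    - [0,0,0,24,-29,4,0]
    - [0,0,0,24,-29,4,0]
    - [0,0,0,24,-29,4,0]
    - [0,0,3.5,0,0,0,0]

```text
t: 1.43
tcp_pos: [0.4069, -0.099, 0.3434]
ee_rot: [0.993, 0.116, -0.0, -0.001]
wrist_force: [0.4, -0.7, 0.1]
finger_gap: 1.002
```

```bash
python3 go.py .424 -.070 .197 13
```

```text
t 1.43 pos [ 0.4069 -0.099   0.3434] yaw 13.37 tilt [-0.0013  0.0029] j [-2.930e+01 -1.510e+01  1.249e+02  1.000e-01  7.040e+01  4.730e+01] F [ 0.4 -0.7  0.1] T [-0.04 -0.03  0.  ] gap 1.002
tool shift mm [ 23.4 -23.8 146.5]
turn z deg 0.37
```

arm_command:
  motion:
    - [0,0,0.4,12,-12,10,0]
    - [0,0,0,11,-12,10,0]
    - [0,0,0,0,0,15,0]
    - [0,0,0,0,0,15,0]
    - [0,0,0,0,0,0,0]
    - [0,0,0,0,0,0,0]
    - [0,0,0,0,0,0,0]
    - [0,0,0,0,0,0,0]

```text
t: 2.1
tcp_pos: [0.4237, -0.0758, 0.2958]
ee_rot: [0.994, 0.109, 0.001, 0.001]
wrist_force: [-0.5, -0.6, 0.6]
finger_gap: 0.996
```

```bash
python3 go.py .424 -.070 .197 13
python3 - <<'E'
from h import *
for n in("side","top"): cv2.imwrite(f"pics/{n}1.png",env.snapshot(n)[:,:,::-1])
s=cv2.imread("pics/side1.png");t=cv2.imread("pics/top1.png")
cv2.imwrite("pics/c1.png",np.hstack([cv2.resize(s[150:300,270:420],(400,400)),cv2.resize(t[200:350,290:440],(400,400))]))
E
```

```text
t 2.1 pos [ 0.4237 -0.0758  0.2958] yaw 12.57 tilt [ 0.0018 -0.0008] j [-25.3  -8.9 125.3  -0.   63.6  52.1] F [-0.5 -0.6  0.6] T [ 0.01 -0.01  0.07] gap 0.996
tool shift mm [ 1.4 -5.7 98.8]
turn z deg -0.43
```

View pics/c1.png

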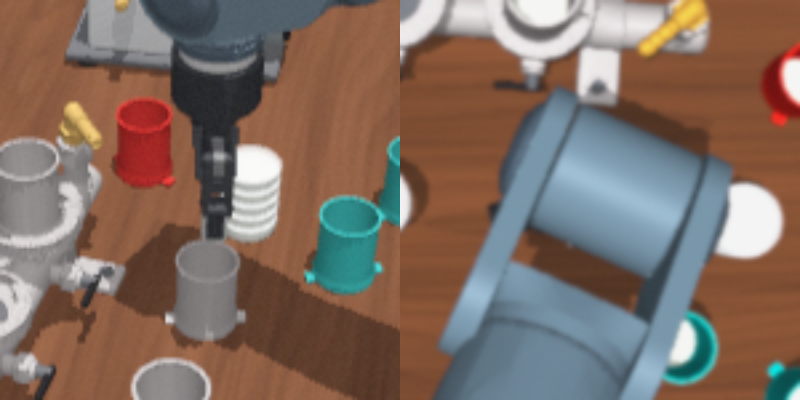

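The side view shows the fingers above the funnel with nothing in the way down. Correcting and descending.

arm_command:
  motion:
    - [0,0,-0.4,1.4,-5.7,0,0]
    - [0,0,0,0,0,15,0]
    - [0,0,0,0,0,15,0]
    - [0,0,0,0,0,15,0]
    - [0,0,0,0,0,15,0]
    - [0,0,0,0,0,15,0]
    - [0,0,0,0,0,14,0]
    - [0,0,0,0,0,10,0]

```text
t: 2.87
tcp_pos: [0.4233, -0.0693, 0.1948]
ee_rot: [0.994, 0.113, -0.0, -0.0]
wrist_force: [-0.1, 0.1, 0.3]
finger_gap: 1.001
```

arm_command:
  motion:
    - [0,0,0,0,0,0,0]
    - [0,0,0,0,0,0,0]
    - [0,0,0,0,0,0,1]
    - [0,0,0,0,0,0,1]
    - [0,0,0,0,0,0,1]
    - [0,0,0,0,0,0,1]
    - [0,0,0,0,0,0,1]
    - [0,0,0,0,0,0,1]
  force: 50

```text
t: 3.53
tcp_pos: [0.4241, -0.0698, 0.1969]
ee_rot: [0.994, 0.113, 0.001, 0.0]
wrist_force: [-1.0, 0.7, 6.4]
finger_gap: 0.635
```

```bash
python3 go.py .424 -.070 .197 13
python3 - <<'E'
from h import *
for n in("side","top"): cv2.imwrite(f"pics/{n}2.png",env.snapshot(n)[:,:,::-1])
s=cv2.imread("pics/side2.png")
cv2.imwrite("pics/c2.png",cv2.resize(s[190:300,290:420],None,fx=5,fy=5,interpolation=cv2.INTER_CUBIC))
E
```

```text
t 3.53 pos [ 0.4241 -0.0698  0.1969] yaw 12.99 tilt [ 0.0018 -0.0006] j [-24.5   2.8 127.1   0.   50.1  52.5] F [-1.   0.7  6.4] T [ 0.2   0.2  -0.06] gap 0.635
tool shift mm [-0.1  0.1 -0.1]
turn z deg -0.01
```

View pics/c2.png

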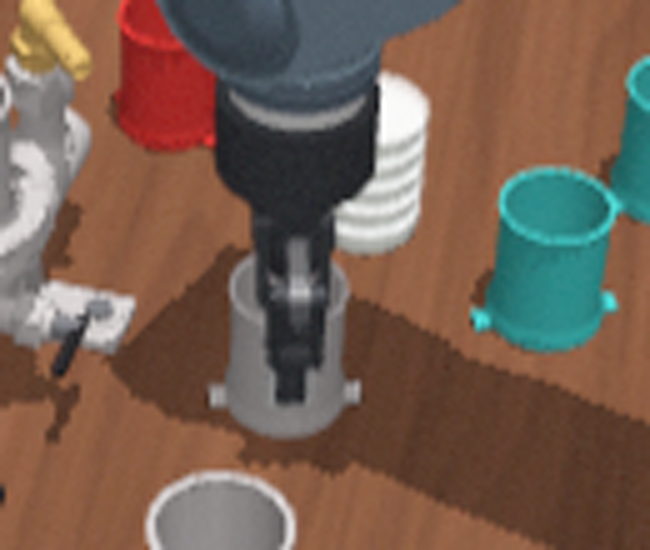

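Gripped: the opening of 54 mm matches the 55 mm cup. Lifting.

arm_command:
  motion:
    - [0,0,0,0,0,-10,1]
    - [0,0,0,0,0,-20,1]
    - [0,0,0,0,0,-25,1]
    - [0,0,0,0,0,-25,1]
    - [0,0,0,0,0,-25,1]
    - [0,0,0,0,0,-25,1]
    - [0,0,0,0,0,-25,1]
    - [0,0,0,0,0,-15,1]

```text
t: 4.3
tcp_pos: [0.4233, -0.0695, 0.3686]
ee_rot: [0.994, 0.113, 0.001, 0.001]
wrist_force: [0.7, 0.4, -3.3]
finger_gap: 0.63
```

```bash
python3 go.py .5935 .072 .367 67
```

```text
t 4.3 pos [ 0.4233 -0.0695  0.3686] yaw 13.0 tilt [ 0.0031 -0.0015] j [-24.5 -15.4 122.3  -0.   72.9  52.5] F [ 0.7  0.4 -3.3] T [-0.03  0.01  0.  ] gap 0.63
tool shift mm [197.6 -99.6   2. ]
turn z deg -54.0
```

arm_command:
  motion:
    - [0,0,0,24.7,-12.4,0,1]
    - [0,0,0,24.7,-12.4,0,1]
    - [0,0,0,24.7,-12.4,0,1]
    - [0,0,0,24.7,-12.4,0,1]
    - [0,0,0,24.7,-12.5,0,1]
    - [0,0,0,24.7,-12.5,0,1]
    - [0,0,0,24.7,-12.5,0,1]
    - [0,0,0,24.7,-12.5,0,1]

```text
t: 4.97
tcp_pos: [0.594, 0.073, 0.3653]
ee_rot: [0.994, 0.113, -0.001, -0.0]
wrist_force: [0.1, -1.4, -3.4]
finger_gap: 0.63
```

arm_command:
  motion:
    - [0,0,-6.75,0,0,0,1]
    - [0,0,-6.75,0,0,0,1]
    - [0,0,-6.75,0,0,0,1]
    - [0,0,-6.75,0,0,0,1]
    - [0,0,-6.75,0,0,0,1]
    - [0,0,-6.75,0,0,0,1]
    - [0,0,-6.75,0,0,0,1]
    - [0,0,-6.75,0,0,0,1]

```text
t: 5.63
tcp_pos: [0.593, 0.0719, 0.3654]
ee_rot: [0.832, 0.554, -0.001, -0.0]
wrist_force: [0.5, -0.2, -4.0]
finger_gap: 0.632
```

arm_command:
  motion:
    - [0,0,0,0,0,10,1]
    - [0,0,0,0,0,10,1]
    - [0,0,0,0,0,5,1]
    - [0,0,0,0,0,0,1]
    - [0,0,0,0,0,0,1]
    - [0,0,0,0,0,0,1]
    - [0,0,0,0,0,0,1]
    - [0,0,0,0,0,0,1]

```text
t: 6.3
tcp_pos: [0.5938, 0.0718, 0.3413]
ee_rot: [0.834, 0.552, 0.0, 0.0]
wrist_force: [0.4, 0.5, -3.1]
finger_gap: 0.631
```

```bash
python3 go.py .5935 .072 .306 67
python3 - <<'E'
from h import *
for n in("side","top"): cv2.imwrite(f"pics/{n}3.png",env.snapshot(n)[:,:,::-1])
s=cv2.imread("pics/side3.png");t=cv2.imread("pics/top3.png")
cv2.imwrite("pics/c3.png",cv2.resize(s[180:310,200:320],None,fx=4.5,fy=4.5,interpolation=cv2.INTER_CUBIC))
cv2.imwrite("pics/c3t.png",cv2.resize(t[150:240,200:420],None,fx=3.6,fy=3.6,interpolation=cv2.INTER_CUBIC))
E
```

```text
t 6.3 pos [0.5938 0.0718 0.3413] yaw 66.97 tilt [ 0.001 -0.   ] j [-4.  10.9 99.9  0.  69.2 19.1] F [ 0.4  0.5 -3.1] T [-0.01 -0.03  0.  ] gap 0.631
tool shift mm [ 0.  -0.4 35.3]
turn z deg -0.03
```

View pics/c3.png

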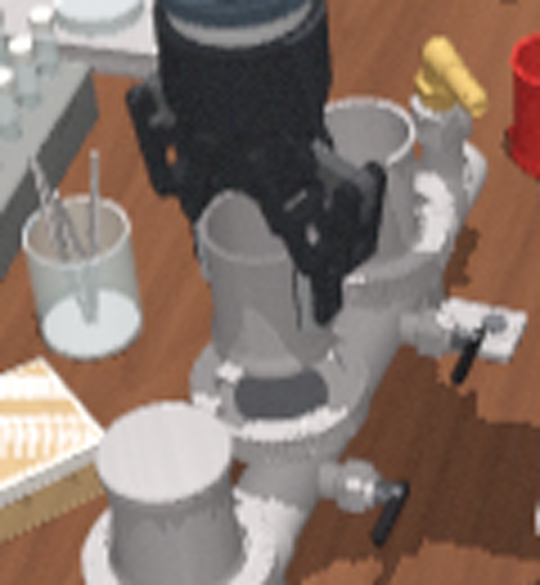

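View pics/c3t.png

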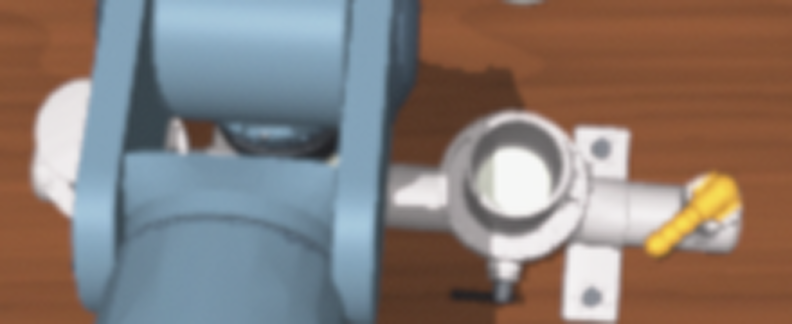

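Run:
```python
from h import *
s=cv2.imread("pics/side3.png")
cv2.imwrite("pics/c4.png",cv2.resize(s[215:285,235:290],None,fx=11,fy=8.5,interpolation=cv2.INTER_CUBIC))
```

```text
(no output)
```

View pics/c4.png

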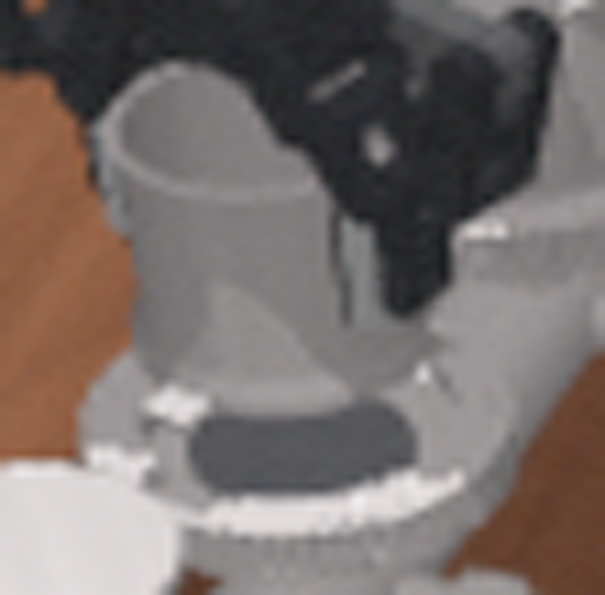

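Run:
```python
from h import *
u=lambda X:(lambda p:np.round(((p[0]-235+.5)*11-.5,(p[1]-215+.5)*8.5-.5)))(proj("side",X))
tcp=np.array([.5938,.0718]); zb=.1443
b=np.array([-.0016,-.0016]) # side camera bias
a=np.radians(67); d=np.array([np.cos(a),np.sin(a)])
print("lug tip+", u([*(tcp+b+.038*d),zb+.0065]), "lug-",u([*(tcp+b-.038*d),zb+.0065]))
th=np.linspace(0,2*np.pi,360)
for r,z in((.03,zb),(.03,zb+.012),(.029,zb+.075)):
    q=np.array([u([tcp[0]+b[0]+r*np.cos(k),tcp[1]+b[1]+r*np.sin(k),z]) for k in th]); print(r,z,"u",q[:,0].min(),q[:,0].max(),"v",q[:,1].min(),q[:,1].max())
print("seat disc c",u([.5935-.0016,.072-.0016,.109]))
```

```text
lug tip+ [162. 408.] lug- [409. 245.]
0.03 0.1443 u 140.0 441.0 v 266.0 424.0
0.03 0.15630000000000002 u 134.0 437.0 v 232.0 390.0
0.029 0.2193 u 108.0 412.0 v 47.0 197.0
seat disc c [305. 442.]
```

The funnel sits over the base within about 1 px of prediction, with the lugs heading into the slots. Lowering.

arm_command:
  motion:
    - [0,0,0,0,-0.4,6,1]
    - [0,0,0,0,0,6,1]
    - [0,0,0,0,0,6,1]
    - [0,0,0,0,0,4,1]
    - [0,0,0,0,0,3,1]
    - [0,0,0,0,0,2,1]
    - [0,0,0,0,0,2,1]
    - [0,0,0,0,0,0,1]

```text
t: 7.07
tcp_pos: [0.5932, 0.072, 0.3113]
ee_rot: [0.834, 0.552, -0.0, -0.0]
wrist_force: [-0.4, -0.3, -3.3]
finger_gap: 0.634
```

```bash
python3 go.py .5935 .072 .306 67
```

```text
t 7.07 pos [0.5932 0.072  0.3113] yaw 66.99 tilt [-0.0006  0.    ] j [ -3.9  12.9 101.    0.   66.2  19.1] F [-0.4 -0.3 -3.3] T [ 0.01 -0.02  0.02] gap 0.634
tool shift mm [0.1 0.3 5.3]
turn z deg -0.01
```

The underside is 7 mm below the collar top with no contact, so the lugs are in the slots. Going on to the seat.

arm_command:
  motion:
    - [0,0,0,0,0,1.5,1]
    - [0,0,0,0,0,1.5,1]
    - [0,0,0,0,0,1.5,1]
    - [0,0,0,0,0,1,1]
    - [0,0,0,0,0,0,1]
    - [0,0,0,0,0,0,1]
    - [0,0,0,0,0,0,1]
    - [0,0,0,0,0,0,1]

```text
t: 7.73
tcp_pos: [0.5933, 0.072, 0.3062]
ee_rot: [0.834, 0.552, 0.0, 0.0]
wrist_force: [-0.8, 0.5, -3.5]
finger_gap: 0.631
```

```bash
python3 go.py .5935 .072 .306 67
```

```text
t 7.73 pos [0.5933 0.072  0.3062] yaw 66.99 tilt [ 0.0001 -0.    ] j [ -3.9  13.2 101.1   0.   65.6  19.1] F [-0.8  0.5 -3.5] T [ 0.03 -0.01 -0.03] gap 0.631
tool shift mm [0.1 0.2 0.2]
turn z deg -0.01
```

arm_command:
  motion:
    - [0,0,0,0,0,1,1]
    - [0,0,0,0,0,0.5,1]
    - [0,0,0,0,0,0.5,1]
    - [0,0,0,0,0,0,1]
    - [0,0,0,0,0,0,1]
    - [0,0,0,0,0,0,1]
    - [0,0,0,0,0,0,1]
    - [0,0,0,0,0,0,1]

```text
t: 8.4
tcp_pos: [0.5934, 0.072, 0.3059]
ee_rot: [0.834, 0.552, -0.0, 0.0]
wrist_force: [-6.5, -1.2, 6.5]
finger_gap: 0.63
```

```bash
python3 go.py .5935 .072 .306 67
```

```text
t 8.4 pos [0.5934 0.072  0.3059] yaw 67.0 tilt [ 0.0001 -0.0002] j [ -3.9  13.3 101.1  -0.   65.6  19.1] F [-6.5 -1.2  6.5] T [ 0.03  0.86 -0.02] gap 0.63
tool shift mm [ 0.   0.1 -0.1]
turn z deg 0.0
```

Contact came at exactly the seat height. Twisting clockwise.

arm_command:
  motion:
    - [0,0,0,0,0,-0.5,1]
    - [0,0,5,0,0,0,1]
    - [0,0,5,0,0,0,1]
    - [0,0,5,0,0,0,1]
    - [0,0,5,0,0,0,1]
    - [0,0,5,0,0,0,1]
    - [0,0,5,0,0,0,1]
    - [0,0,5,0,0,0,1]

```text
t: 9.07
tcp_pos: [0.5938, 0.0721, 0.3059]
ee_rot: [0.962, 0.274, 0.001, 0.0]
wrist_force: [-0.6, 1.2, 2.8]
finger_gap: 0.632
```

```bash
python3 go.py .5935 .072 .306 17
```

```text
t 9.07 pos [0.5938 0.0721 0.3059] yaw 31.75 tilt [0.0026 0.0003] j [ -3.9  13.3 101.1   0.   65.4  54.3] F [-0.6  1.2  2.8] T [0.11 0.17 0.11] gap 0.632
tool shift mm [-0.3 -0.1 -0.1]
turn z deg 14.75
```

arm_command:
  motion:
    - [0,0,4,0,0,0,1]
    - [0,0,3,0,0,0,1]
    - [0,0,2,0,0,0,1]
    - [0,0,2,0,0,0,1]
    - [0,0,1,0,0,0,1]
    - [0,0,0,0,0,0,1]
    - [0,0,0,0,0,0,1]
    - [0,0,0,0,0,0,1]

```text
t: 9.73
tcp_pos: [0.5937, 0.0731, 0.3059]
ee_rot: [0.985, 0.174, 0.001, -0.001]
wrist_force: [-1.1, 5.6, 3.2]
finger_gap: 0.632
```

```bash
python3 go.py .5935 .072 .306 17
```

```text
t 9.73 pos [0.5937 0.0731 0.3059] yaw 20.04 tilt [0.0025 0.0027] j [ -3.9  13.3 101.1   0.2  65.5  66. ] F [-1.1  5.6  3.2] T [0.93 0.25 0.27] gap 0.632
tool shift mm [-0.5  1.  -0.1]
turn z deg 3.04
```

arm_command:
  motion:
    - [0,0,1,0,0,0,1]
    - [0,0,1,0,0,0,1]
    - [0,0,1,0,0,0,1]
    - [0,0,1,0,0,0,1]
    - [0,0,0,0,0,0,1]
    - [0,0,0,0,0,0,1]
    - [0,0,0,0,0,0,1]
    - [0,0,0,0,0,0,1]

```text
t: 10.4
tcp_pos: [0.5934, 0.0735, 0.306]
ee_rot: [0.99, 0.142, 0.001, -0.001]
wrist_force: [-3.0, 6.3, 4.8]
finger_gap: 0.632
```

```bash
python3 go.py .5935 .072 .306 17
```

```text
t 10.4 pos [0.5934 0.0735 0.306 ] yaw 16.32 tilt [0.001  0.0019] j [-3.800e+00  1.330e+01  1.011e+02  1.000e-01  6.550e+01  6.980e+01] F [-3.   6.3  4.8] T [1.14 0.61 1.64] gap 0.632
tool shift mm [-0.3  1.5 -0. ]
turn z deg -0.68
```

The torque has risen sharply (1.6 N m) at yaw 16.3°, where the stop was expected. Releasing and rising.

arm_command:
  motion:
    - [0,0,-0.5,0,0,0,1]
    - [0,0,0,0,0,0,0]
    - [0,0,0,0,0,0,0]
    - [0,0,0,0,0,0,0]
    - [0,0,0,0,0,0,0]
    - [0,0,0,0,0,0,0]
    - [0,0,0,0,0,-10,0]
    - [0,0,0,0,0,-20,0]

```text
t: 11.07
tcp_pos: [0.5924, 0.0718, 0.3326]
ee_rot: [0.99, 0.143, -0.003, -0.001]
wrist_force: [-0.1, -0.1, -0.3]
finger_gap: 0.997
```

arm_command:
  motion:
    - [0,0,0,0,0,-25,0]
    - [0,0,0,0,0,-25,0]
    - [0,0,0,0,0,-25,0]
    - [0,0,0,-20,0,-15,0]
    - [0,0,0,-35,0,0,0]
    - [0,0,0,-35,0,0,0]
    - [0,0,0,-35,0,0,0]
    - [0,0,0,-20,0,0,0]

```text
t: 11.73
tcp_pos: [0.4518, 0.0305, 0.4251]
ee_rot: [0.99, 0.143, -0.0, 0.0]
wrist_force: [0.2, -0.2, 1.1]
finger_gap: 1.002
```

```bash
python3 go.py
python3 - <<'E'
from h import *
for n in("side","top"): cv2.imwrite(f"pics/{n}4.png",env.snapshot(n)[:,:,::-1])
s=cv2.imread("pics/side4.png");t=cv2.imread("pics/top4.png")
cv2.imwrite("pics/c5.png",np.hstack([cv2.resize(s[180:330,200:350],(400,400),interpolation=2),cv2.resize(t[150:300,260:410],(400,400),interpolation=2)]))
E
```

```text
t 11.73 pos [0.4518 0.0305 0.4251] yaw 16.47 tilt [ 0.     -0.0004] j [-10.5 -14.8 115.8  -0.   79.   63. ] F [ 0.2 -0.2  1.1] T [-0.02 -0.01 -0.02] gap 1.002
```

View pics/c5.png

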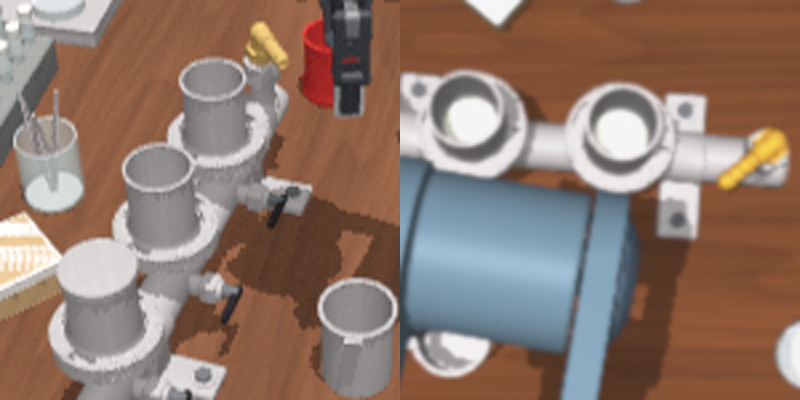

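Funnel seated and level with its neighbours. Refining the elbow measurement.

Run:
```python
from h import *
for z in(.145,.15,.155):
    a=onz("top",403.3,200.3,z);b=onz("top",380.3,219.3,z); d=(b-a);L=np.linalg.norm(d);d/=L
    bend=b-.054*d; print(z,a,b,L,"bend",bend,"az",np.degrees(np.arctan2(d[1],d[0])))
    pu=onz("top",514,198.7,.108); print(pu, np.degrees(np.arctan2(*(pu-bend)[1::-1])))
    print("side bend",proj("side",bend),"tip",proj("side",b))
t=cv2.imread("pics/top4.png");
```

```text
0.145 [ 0.57877034 -0.17342774  0.145     ] [ 0.53908278 -0.1240702   0.145     ] 0.0633345824621328 bend [ 0.57292098 -0.16615317  0.145     ] az 128.80217256299233
[ 0.58618204 -0.42179208  0.108     ] -87.03048855846845
side bend [296.07601396 193.47684709] tip [305.22423116 205.09617492]
0.15 [ 0.57783716 -0.17253586  0.15      ] [ 0.53835602 -0.12343504  0.15      ] 0.06300516712181752 bend [ 0.57219422 -0.165518    0.15      ] az 128.80217256299235
[ 0.58618204 -0.42179208  0.108     ] -86.87581136066451
side bend [296.22878344 192.04293542] tip [305.40950869 203.65561719]
0.155 [ 0.57690399 -0.17164398  0.155     ] [ 0.53762927 -0.12279987  0.155     ] 0.06267575178150214 bend [ 0.57146747 -0.16488284  0.155     ] az 128.80217256299233
[ 0.58618204 -0.42179208  0.108     ] -86.72194421488547
side bend [296.38246436 190.60046885] tip [305.59592426 202.20621107]
```

```bash
python3 go.py .5545 -.144 .390 128.8
```

```text
t 11.83 pos [0.4522 0.0305 0.4254] yaw 16.41 tilt [ 0.0012 -0.0004] j [-10.5 -14.8 115.7  -0.   78.9  63.1] F [ 0.6  0.3 -0.5] T [ 0.08 -0.04  0.01] gap 0.999
tool shift mm [ 48.9 196.2  35.6]
turn z deg -112.39
```

arm_command:
  motion:
    - [0,0,0,6,25,0,0.5]
    - [0,0,0,6,25,0,0.5]
    - [0,0,0,6,25,0,0.5]
    - [0,0,0,6,25,0,0.5]
    - [0,0,0,6,25,0,0.5]
    - [0,0,0,6,24,0,0.5]
    - [0,0,0,6,24,0,0.5]
    - [0,0,0,7,23,0,0.5]

```text
t: 12.5
tcp_pos: [0.558, -0.1446, 0.4252]
ee_rot: [0.99, 0.143, 0.0, 0.0]
wrist_force: [0.3, 0.1, 1.1]
finger_gap: 0.503
```

arm_command:
  motion:
    - [0,0,-7,0,0,0,0.5]
    - [0,0,-7,0,0,0,0.5]
    - [0,0,-7,0,0,0,0.5]
    - [0,0,-7,0,0,0,0.5]
    - [0,0,-7,0,0,0,0.5]
    - [0,0,-7,0,0,0,0.5]
    - [0,0,-7,0,0,0,0.5]
    - [0,0,-7,0,0,0,0.5]

```text
t: 13.17
tcp_pos: [0.5575, -0.1433, 0.4252]
ee_rot: [0.805, 0.594, 0.0, 0.0]
wrist_force: [-0.6, 0.0, -0.1]
finger_gap: 0.501
```

arm_command:
  motion:
    - [0,0,-7,0,0,3,0.5]
    - [0,0,-7,0,0,4,0.5]
    - [0,0,-7,0,0,4,0.5]
    - [0,0,-7,0,0,4,0.5]
    - [0,0,-7,0,0,5,0.5]
    - [0,0,-7,0,0,5,0.5]
    - [0,0,-7,0,0,5,0.5]
    - [0,0,-7,0,0,5,0.5]

```text
t: 13.83
tcp_pos: [0.5575, -0.1433, 0.39]
ee_rot: [0.432, 0.902, 0.0, 0.0]
wrist_force: [-0.1, -0.6, -0.1]
finger_gap: 0.498
```

```bash
python3 go.py .5545 -.144 .311 128.8
```

```text
t 13.83 pos [ 0.5575 -0.1433  0.39  ] yaw 128.83 tilt [ 0.0009 -0.0003] j [-25.7   4.9 101.1   0.   73.9 -64.5] F [-0.1 -0.6 -0.1] T [-0.02 -0.02  0.  ] gap 0.498
tool shift mm [ 1.4 -2.8 79. ]
turn z deg 0.03
```

arm_command:
  motion:
    - [0,0,0,1.4,-2.8,12,0.5]
    - [0,0,0,0,0,15,0.5]
    - [0,0,0,0,0,15,0.5]
    - [0,0,0,0,0,15,0.5]
    - [0,0,0,0,0,12,0.5]
    - [0,0,0,0,0,10,0.5]
    - [0,0,0,0,0,0,0.5]
    - [0,0,0,0,0,0,0.5]

```text
t: 14.5
tcp_pos: [0.5538, -0.1439, 0.3103]
ee_rot: [0.435, 0.9, -0.0, -0.0]
wrist_force: [0.2, 0.2, 0.1]
finger_gap: 0.5
```

```bash
python3 go.py .5545 -.144 .311 128.8
python3 - <<'E'
from h import *
for n in("side","top"): cv2.imwrite(f"pics/{n}5.png",env.snapshot(n)[:,:,::-1])
s=cv2.imread("pics/side5.png");t=cv2.imread("pics/top5.png")
cv2.imwrite("pics/c6.png",np.hstack([cv2.resize(s[145:245,255:355],(400,400),interpolation=2),cv2.resize(t[150:250,340:440],(400,400),interpolation=2)]))
E
```

```text
t 14.5 pos [ 0.5538 -0.1439  0.3103] yaw 128.44 tilt [-0.0008  0.0004] j [-25.9   9.7 104.8  -0.   65.5 -64.3] F [0.2 0.2 0.1] T [-0.05 -0.   -0.03] gap 0.5
tool shift mm [-0.5  0.4 -0.7]
turn z deg -0.36
```

View pics/c6.png

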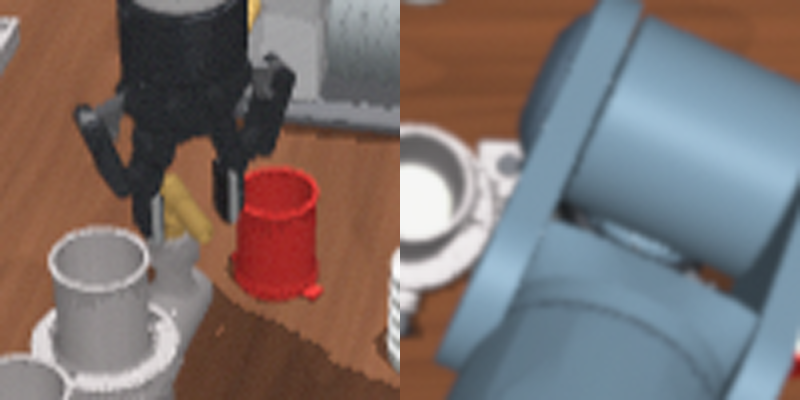

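The barb arm lies between the fingers. Closing on it.

arm_command:
  motion:
    - [0,0,0,0,0,0,1]
    - [0,0,0,0,0,0,1]
    - [0,0,0,0,0,0,1]
    - [0,0,0,0,0,0,1]
    - [0,0,0,0,0,0,1]
    - [0,0,0,0,0,0,1]
    - [0,0,0,0,0,0,1]
    - [0,0,0,0,0,0,1]
  force: 40

```text
t: 15.27
tcp_pos: [0.5542, -0.1438, 0.3117]
ee_rot: [0.435, 0.901, 0.0, 0.001]
wrist_force: [2.0, 3.4, 5.3]
finger_gap: 0.16
```

```bash
python3 go.py .5545 -.144 .311 128.8
```

```text
t 15.27 pos [ 0.5542 -0.1438  0.3117] yaw 128.49 tilt [ 0.0021 -0.0001] j [-2.590e+01  9.600e+00  1.047e+02  1.000e-01  6.550e+01 -6.440e+01] F [2.  3.4 5.3] T [ 0.49 -0.34 -0.01] gap 0.16
tool shift mm [-0.3  0.1  0.7]
turn z deg -0.31
```

arm_command:
  motion:
    - [0,0,3,0,1.47,0,1]
    - [0,0,6,-0.15,2.93,0.04,1]
    - [0,0,6,-0.15,2.93,0.04,1]
    - [0,0,6,-0.15,2.93,0.04,1]
    - [0,0,6,-0.15,2.93,0.04,1]
    - [0,0,6,-0.15,2.93,0.04,1]
    - [0,0,0,0,0,0,1]
    - [0,0,0,0,0,0,1]

```text
t: 15.93
tcp_pos: [0.5689, -0.1379, 0.3115]
ee_rot: [0.673, 0.74, 0.0, 0.001]
wrist_force: [1.4, 2.3, 6.3]
finger_gap: 0.153
```

```bash
python3 go.py; python3 -c "
import numpy as np
for ax in((.572,-.1655),):
  a=np.radians(95.5);print(ax[0]+.028*np.cos(a),ax[1]+.028*np.sin(a))"
```

```text
t 15.93 pos [ 0.5689 -0.1379  0.3115] yaw 95.48 tilt [ 0.0012 -0.0006] j [-24.7  11.3 102.8  -0.   65.8 -30.2] F [1.4 2.3 6.3] T [ 0.39 -0.12 -0.15] gap 0.153
0.5693163189294337 -0.137628906445719
```

The arc follows as planned. Going on.

arm_command:
  motion:
    - [0,0,7,-0.2,3.41,0.05,1]
    - [0,0,7,-0.2,3.41,0.05,1]
    - [0,0,7,-0.2,3.41,0.05,1]
    - [0,0,7,-0.2,3.41,0.05,1]
    - [0,0,7,-0.2,3.41,0.05,1]
    - [0,0,7,-0.2,3.41,0.05,1]
    - [0,0,7,-0.2,3.41,0.05,1]
    - [0,0,0,0,0,0,1]

```text
t: 16.6
tcp_pos: [0.5908, -0.1456, 0.3111]
ee_rot: [0.92, 0.393, -0.0, 0.0]
wrist_force: [-1.5, 2.1, 8.0]
finger_gap: 0.154
```

```bash
python3 go.py; python3 -c "
import numpy as np
for ax in((.572,-.1655),):
  a=np.radians(46.5);print(ax[0]+.028*np.cos(a),ax[1]+.028*np.sin(a))"
```

```text
t 16.6 pos [ 0.5908 -0.1456  0.3111] yaw 46.26 tilt [-0.0004 -0.0003] j [-24.5  14.2  99.4  -0.   66.4  19.2] F [-1.5  2.1  8. ] T [ 0.33  0.2  -0.16] gap 0.154
0.591273928119425 -0.14518951761165597
```

arm_command:
  motion:
    - [0,0,7,-0.2,3.41,0.05,1]
    - [0,0,7,-0.2,3.41,0.05,1]
    - [0,0,7,-0.2,3.41,0.05,1]
    - [0,0,7,-0.2,3.41,0.05,1]
    - [0,0,7,-0.2,3.41,0.05,1]
    - [0,0,7,-0.2,3.41,0.05,1]
    - [0,0,7,-0.2,3.41,0.05,1]
    - [0,0,0,0,0,0,1]

```text
t: 17.27
tcp_pos: [0.5992, -0.1669, 0.3108]
ee_rot: [1.0, -0.024, -0.001, -0.0]
wrist_force: [-2.7, 3.4, 6.6]
finger_gap: 0.155
```

arm_command:
  motion:
    - [0,0,7,-0.2,3.41,0.05,1]
    - [0,0,7,-0.2,3.41,0.05,1]
    - [0,0,7,-0.2,3.41,0.05,1]
    - [0,0,7,-0.2,3.41,0.05,1]
    - [0,0,7,-0.2,3.41,0.05,1]
    - [0,0,7,-0.2,3.41,0.05,1]
    - [0,0,7,-0.2,3.41,0.05,1]
    - [0,0,0,0,0,0,1]

```text
t: 17.93
tcp_pos: [0.5886, -0.1872, 0.3104]
ee_rot: [0.9, -0.436, -0.001, -0.001]
wrist_force: [-1.8, 4.9, 8.4]
finger_gap: 0.158
```

```bash
python3 go.py
python3 - <<'E'
from h import *
for n in("side","top"): cv2.imwrite(f"pics/{n}6.png",env.snapshot(n)[:,:,::-1])
s=cv2.imread("pics/side6.png");t=cv2.imread("pics/top6.png")
cv2.imwrite("pics/c7.png",np.hstack([cv2.resize(s[125:245,235:355],(400,400),interpolation=2),cv2.resize(t[120:280,340:500],(400,400),interpolation=2)]))
E
```

```text
t 17.93 pos [ 0.5886 -0.1872  0.3104] yaw -51.73 tilt [-0.0006  0.0017] j [-2.820e+01  1.540e+01  9.800e+01  1.000e-01  6.660e+01  1.136e+02] F [-1.8  4.9  8.4] T [ 0.84  0.31 -0.07] gap 0.158
```

View pics/c7.png

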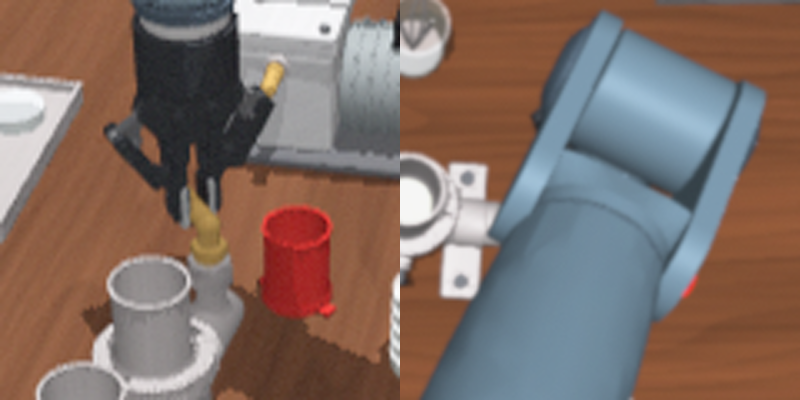

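The elbow is following. About 35° remain, so I'll do 34°.

arm_command:
  motion:
    - [0,0,7,-0.2,3.41,0.05,1]
    - [0,0,7,-0.2,3.41,0.05,1]
    - [0,0,7,-0.2,3.41,0.05,1]
    - [0,0,6,-0.15,2.93,0.05,1]
    - [0,0,4,-0.07,1.95,0.05,1]
    - [0,0,3,0,1.47,0,1]
    - [0,0,0,0,0,0,1]
    - [0,0,0,0,0,0,1]

```text
t: 18.7
tcp_pos: [0.5738, -0.1929, 0.3102]
ee_rot: [0.734, -0.679, -0.0, -0.001]
wrist_force: [-0.3, 5.8, 7.3]
finger_gap: 0.156
```

```bash
python3 go.py
```

```text
t 18.7 pos [ 0.5738 -0.1929  0.3102] yaw -85.47 tilt [0.0006 0.0015] j [-2.930e+01  1.390e+01  9.990e+01  1.000e-01  6.620e+01  1.461e+02] F [-0.3  5.8  7.3] T [ 1.02 -0.08  0.12] gap 0.156
```

Releasing, rising and backing out to check.

arm_command:
  motion:
    - [0,0,0,0,0,0,0.5]
    - [0,0,0,0,0,0,0.5]
    - [0,0,0,0,0,0,0.5]
    - [0,0,0,0,0,0,0.5]
    - [0,0,0,0,0,-10,0.5]
    - [0,0,0,0,0,-20,0.5]
    - [0,0,0,0,0,-25,0.5]
    - [0,0,0,0,0,-25,0.5]

```text
t: 19.37
tcp_pos: [0.5732, -0.1936, 0.3901]
ee_rot: [0.734, -0.679, -0.001, 0.0]
wrist_force: [1.3, -0.0, 0.9]
finger_gap: 0.497
```

arm_command:
  motion:
    - [0,0,0,0,0,-20,0.5]
    - [0,0,0,0,-35,0,0.5]
    - [0,0,0,0,-35,0,0.5]
    - [0,0,0,0,-35,0,0.5]
    - [0,0,0,0,-35,0,0.5]
    - [0,0,0,0,-35,0,0.5]
    - [0,0,0,0,0,0,0.5]
    - [0,0,0,0,0,0,0.5]

```text
t: 20.03
tcp_pos: [0.749, -0.1797, 0.4077]
ee_rot: [0.735, -0.679, -0.001, 0.001]
wrist_force: [0.1, -0.1, 0.0]
finger_gap: 0.501
```

```bash
python3 go.py
python3 - <<'E'
from h import *
for n in("side","top"): cv2.imwrite(f"pics/{n}7.png",env.snapshot(n)[:,:,::-1])
E
```

```text
t 20.03 pos [ 0.749  -0.1797  0.4077] yaw -85.46 tilt [-0.0021  0.0005] j [-21.9  29.9  68.5  -0.   81.7 153.6] F [ 0.1 -0.1  0. ] T [ 0.02 -0.02  0.03] gap 0.501
```

View pics/top7.png

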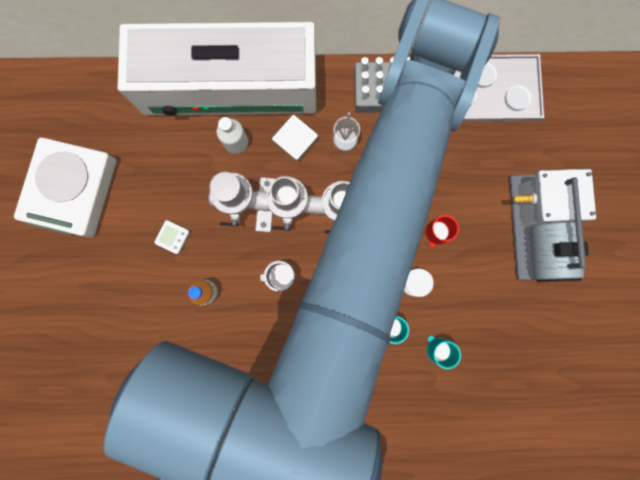

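View pics/side7.png

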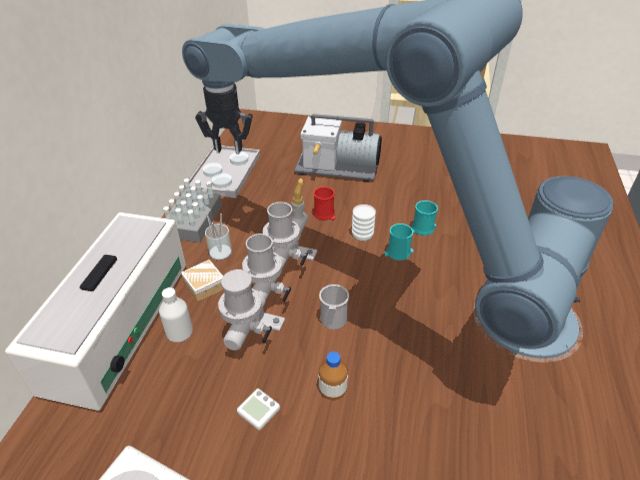

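The arm went away over the far side and hides the elbow from the top camera. I'll swing it to the right and look again.

arm_command:
  motion:
    - [0,0,-5,0,26,0,0.5]
    - [0,0,-5,0,26,0,0.5]
    - [0,0,0,10,26,0,0.5]
    - [0,0,0,15,26,0,0.5]
    - [0,0,0,15,26,0,0.5]
    - [0,0,0,15,26,0,0.5]
    - [0,0,0,15,26,0,0.5]
    - [0,0,0,15,26,0,0.5]

```text
t: 20.8
tcp_pos: [0.5641, -0.3081, 0.4106]
ee_rot: [0.79, -0.613, 0.001, 0.0]
wrist_force: [0.5, -0.5, -0.3]
finger_gap: 0.5
```

arm_command:
  motion:
    - [0,0,0,20,26,0,0.5]
    - [0,0,0,20,26,0,0.5]
    - [0,0,0,20,26,0,0.5]
    - [0,0,0,20,20,0,0.5]
    - [0,0,0,20,0,0,0.5]
    - [0,0,0,20,0,0,0.5]
    - [0,0,0,20,0,0,0.5]
    - [0,0,0,0,0,0,0.5]

```text
t: 21.47
tcp_pos: [0.5052, -0.47, 0.4105]
ee_rot: [0.79, -0.614, 0.001, 0.001]
wrist_force: [-0.1, -0.1, -0.1]
finger_gap: 0.498
```

```bash
python3 go.py
python3 - <<'E'
from h import *
for n in("side","top"): cv2.imwrite(f"pics/{n}8.png",env.snapshot(n)[:,:,::-1])
t=cv2.imread("pics/top8.png")
cv2.imwrite("pics/c8.png",cv2.resize(t[150:300,200:420],None,fx=3.6,fy=3.6,interpolation=2))
cv2.imwrite("pics/et8.png",cv2.resize(t[185:225,370:420],None,fx=14,fy=14,interpolation=cv2.INTER_CUBIC))
hsv=cv2.cvtColor(t,cv2.COLOR_BGR2HSV)
m=((hsv[...,0]>17)&(hsv[...,0]<30)&(hsv[...,1]>140)&(hsv[...,2]>130)).astype(np.uint8)
k,l,st,c=cv2.connectedComponentsWithStats(m)
for i in range(1,k):
    if st[i,4]>15:
        ys,xs=np.where(l==i); q=np.c_[xs,ys].astype(float); mu=q.mean(0); w,v=np.linalg.eigh(np.cov(q.T)); a=(q-mu)@v[:,1]
        A,B=mu+v[:,1]*a.min(),mu+v[:,1]*a.max(); print(st[i],A,B, [onz("top",*p,.15) for p in(A,B)])
E
```

```text
t 21.47 pos [ 0.5052 -0.47    0.4105] yaw -75.7 tilt [ 0.0011 -0.0026] j [-52.3  19.   82.6  -0.   78.3 113.4] F [-0.1 -0.1 -0.1] T [-0.02  0.    0.04] gap 0.498
[514 195  19   7 106] [532.00714738 198.26760386] [513.96659917 198.74944556] [array([ 0.57876608, -0.44185212,  0.15      ]), array([ 0.57821809, -0.40405326,  0.15      ])]
[393 198  34  13 258] [425.96716251 199.80175822] [392.88110975 205.28225288] [array([ 0.57829803, -0.2199461 ,  0.15      ]), array([ 0.5675651 , -0.15045946,  0.15      ])]
```

View pics/c8.png

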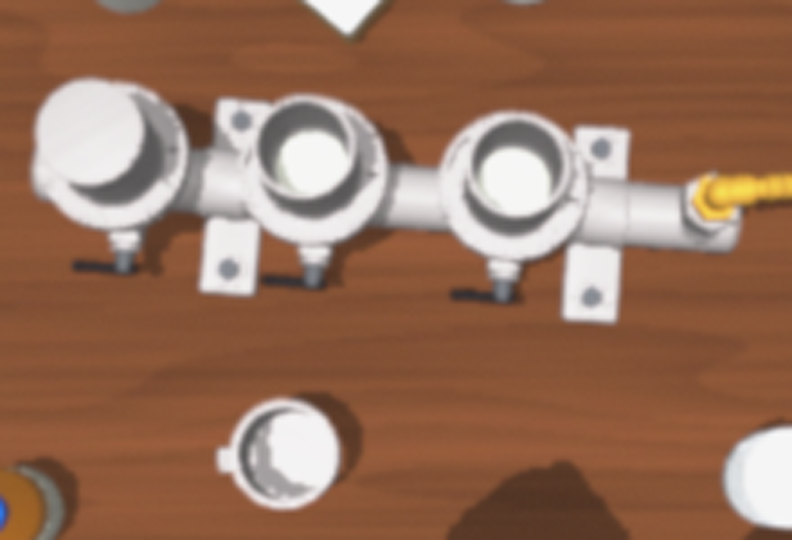

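View pics/et8.png

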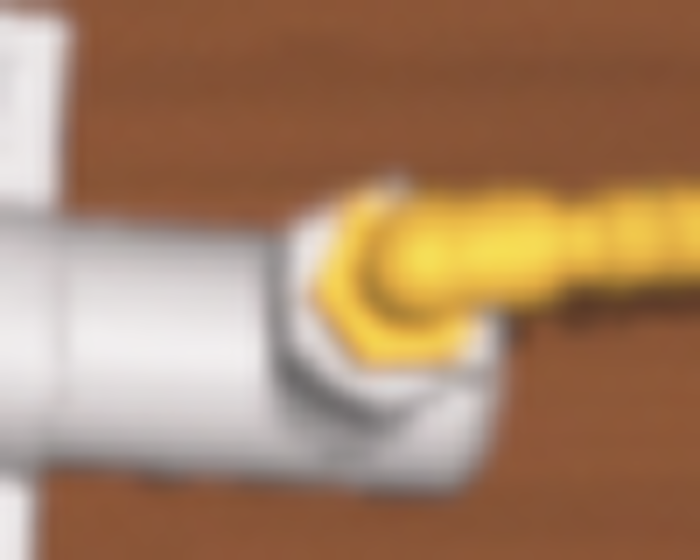

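Run:
```python
from h import *
t=cv2.imread("pics/top8.png")
hsv=cv2.cvtColor(t,cv2.COLOR_BGR2HSV)
m=((hsv[...,0]>15)&(hsv[...,0]<32)&(hsv[...,1]>140)&(hsv[...,2]>130))
u=np.arange(406,426); v=np.array([np.where(m[190:215,x])[0].mean()+190 for x in u]); k=np.polyfit(u,v,1); print(k)
a=onz("top",400,np.polyval(k,400),.15);b=onz("top",425,np.polyval(k,425),.15); d=(b-a)[:2];d/=np.linalg.norm(d)
print("az",np.degrees(np.arctan2(d[1],d[0])),a,b)
for pu in(onz("top",514,198.7,.108)[:2],np.array([.5846,-.422])):
    w=pu-b[:2]; print("lateral mm",1000*(d[0]*w[1]-d[1]*w[0]),"ahead",w@d)
# funnel rim, mid base
c=np.array([[onz("top",200+x/3.6,150+y/3.6,.184)] for x,y in((258,150),(358,150),(307,96),(307,200))])[:,0]; print(c)
a=cv2.imread("pics/top0.png").astype(int);dd=(abs(a-t.astype(int)).sum(2)>90).astype(np.uint8)
cv2.imwrite("pics/diff.png",dd*255)
a=cv2.imread("pics/side0.png").astype(int);b2=cv2.imread("pics/side8.png").astype(int)
cv2.imwrite("pics/diffs.png",np.hstack([dd*255,(abs(a-b2).sum(2)>90).astype(np.uint8)*255])[::2,::2])
s=cv2.imread("pics/side8.png")
cv2.imwrite("pics/fs8.png",cv2.resize(s[195:345,215:355],None,fx=4,fy=4,interpolation=2))
```

```text
[-9.43609023e-02  2.40581955e+02]
az -85.26554919267404 [ 0.57254961 -0.16547598  0.15      ] [ 0.57688911 -0.21787254  0.15      ]
lateral mm -7.5698327592411925 ahead 0.20399077636791116
lateral mm -9.163638545941867 ahead 0.20406740735590287
[[0.59250399 0.09872975 0.184     ]
 [0.59180094 0.04266401 0.184     ]
 [0.62304968 0.07113427 0.184     ]
 [0.56375035 0.07137276 0.184     ]]
```

View pics/diffs.png

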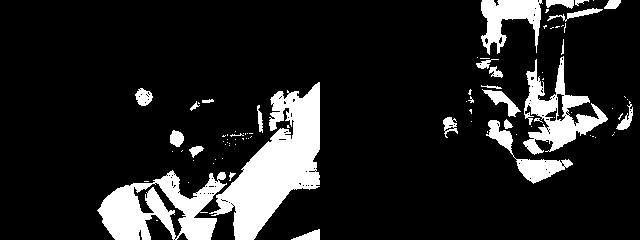

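View pics/fs8.png

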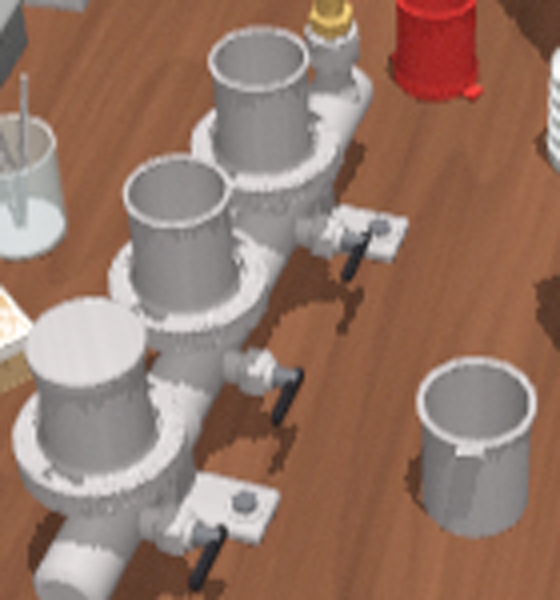

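The elbow's line passes about 8 mm short of the inlet's centre (35 mm allowed), the funnel is centred, and the difference images show no bystander moved. Handing in.

```bash
python3 -c "
from bench import env
print(env.sign_off(), env.get_state()['t'])"
```

```text
the job is handed in; nothing more can be done
the job is handed in; nothing more can be done
```

The funnel is locked onto the free middle base and the brass elbow is screwed in to face the pump. I handed the job in at about 21.6 s of the 70 s allowed.

- **Funnel:** it touched down at the seat height (109 mm). I twisted it about 50° clockwise until the torque jumped to 1.6 N m, near the expected stop, then released it. In the last picture its rim centre is about 1.5 mm from the measured seat centre. The lugs are hidden under the tabs, so their stop position rests on the torque and the turn angle.
- **Elbow:** I gripped the arm and turned it clockwise about 214° in one go, with no backing off. The last picture puts the line of its barb 8–9 mm short of the pump inlet's centre, where 35 mm is allowed. I did not read the joint value directly. From a start of at least 0.3 rad it should be above 4.0 rad. My torque readings during the turn were too noisy to confirm how stiff it is.
- **Bystanders:** comparing first and last pictures, nothing else moved where the view was clear. In the top view the arm and its shadow partly covered the front right, but the side view shows nothing displaced there. The arm ended raised and clear of everything.
- **Disagreements:** the two cameras differed by 2–4 mm on positions, within what the contacts and collar clearance could absorb.

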